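Clear the cassette analyser after its run

ROBOT

A 6-joint arm with a two-finger parallel gripper is mounted at the origin on a cart in front of the work surface, level with it; the furniture and walls round the work are solid. World frame = base frame: x ahead of the robot, y to its left, z up, the work surface at z = 0. Lengths are in m, angles in rad, forces in N, time in s.
With the tool pointing down it reaches from about 0.375 to 0.975 m from the base axis. Payload 3.8 kg.
Tool frame: the origin (TCP) lies midway between the tips of the shut fingers; the grasp point (between the pads) lies 19 mm behind it; z points along the fingers, y is the line along which they close (so a half turn about z gives the same grasp; the last joint's range is limited). The gripper opens to 85 mm and grips with 20 to 120 N. Pads are 22 mm wide; open, the fingers measure 114 mm over their backs; the gripper's body (76 mm by 85 mm) begins 54 mm behind the grasp point. The pads swing forward as they close: fully open they stand 13 mm farther back than shut.
Start: joints at [1.095, 0.264, 1.604, -0, 1.274, -0.037], TCP at [0.287, 0.611, 0.231] pointing down, gripper open.
Joint ranges: [-2.63, 2.63], [-0.94, 2.18], [0.31, 2.57], [-1.31, 4.45], [0, 2.66], [-2.55, 2.55]. Speed limits (rad/s): [2.57, 2.57, 3.14, 3.14, 3.14, 3.14].

INTERFACE

Orientations are given as a rotation vector (axis times angle).
In Python, from workcell import bot, read_camera, camera_info, ticket gives the robot as it stands.
- The arm moves only by the tool servo_tool, never from a script. Its argument "targets" is a list of rows, each an object of numbers: "hand": the closure, from -1 (fully open) to 1 (shut); "x", "y", "z": the shift along the tool's x, y, z as a fraction of full scale; "roll": the turn about the tool's z as a fraction of full scale. In form: [{"hand": .., "x": .., "y": .., "z": .., "roll": ..}, ...]. A call has 1 to 10 rows; each row is the pose to reach, as a shift and turn from the pose commanded when the call began, along the tool's axes at that moment, turning the shorter way round; what a row does not reach only later rows make up. Full scale, the value 1, is 50 cm for a shift and 180 degrees for a turn. A row lasts 1/12 s, in which the tool goes at most 41.7 mm and 7.16 degrees, less where a joint would pass 70% of its speed; a pose out of reach is approached as far as the arm can. A call with a number of a shift or a turn outside -1 to 1 is refused whole. A call with a gripper value outside its range is refused whole. The fingers move at their own pace and stop on an object; "grip_force" is the grip in N (left out, the last holds). Time passes only in rows, so rows that repeat a pose let the fingers close. It gives the time, the measured TCP pose, the force, the opening and the grip force at its end, in the units of the state.
- bot.read_state(): the state, without advancing time (a new reading comes with each control period).
- read_camera(name): name is "side" or "top" or "wrist"; returns the picture (480x640x3 uint8, red, green, blue); there is no depth.
- camera_info(name): a dict with "fx", "fy", "cx", "cy" (pixels), "k1" (the pictures are not rectified: a ray, as slopes to the right and down, at radius r is drawn at 1 + k1 r^2 times it, then the intrinsics apply), "eye" and "orientation" of the camera in the world; the wrist camera has in their place "T_tool_cam" (4x4, takes a point from camera to tool coordinates, whose origin is the TCP and whose axes are the flange's). Camera axes: x right, y down, z forward; pixel columns grow to the right and rows downward; lengths in m; the calibration is good to about 2 mm. A picture is of the moment at which its call begins: read the wrist's pose just before it. camera_info takes no time and is no camera call.
- ticket.finish_job(): hands the job in; it is judged then, once.
The state is a dict: "time": time; "q": joint angles; "joint_vel": joint speeds; "joint_torque": joint torques, N m; "tool_pos": TCP position; "tcp_rot": TCP orientation; "wrist_force": force on the tool from outside, world axes, zero at the start; "torque": the same for the moment, N m; "width": opening from 0.0 (shut) to 1.0 (fully open); "grip_force": force on a finger pad.
Only numpy, scipy, OpenCV 4.12 (cv2) and the standard library are available. Lean on these libraries where they do the work, as an engineer would, in place of code of your own. Each camera call takes 0.05 s, during which the arm holds its last target. There are 200 camera calls.

TASK

The analyser's run is over: first switch it off with its red lever, while all cartridges are still plugged in. Then pull out every blue-capped reagent cartridge and put it in the back half of the blue tote (the half farther from the robot), and collect every finished cassette from the catch tray into its front half. Leave the red-capped wash cartridge fully plugged in.

Things in the scene. Friction and masses are not known exactly. Their poses are not given: they have to be found in the camera images.
- analyser: white benchtop analyser, fixed, front (own -x) to the robot; origin on the bench under the middle of its socket row, z up. Housing x -36 to +126 mm, y +-130, deck at z 60; its rear hood begins at x +73, top at z 150, with the red power lever on top. Grey socket rail on the deck along y, catch tray in front
- socket_rail (a point): top centre of the grey socket rail, 85 mm above the bench (x +-28 mm; wells at analyser y +87, +29, -29, -87 mm, some empty). Sprung rollers in front of and behind each well hold the cartridge's nose: a straight upward pull of about 15 N snaps it free in the first 6 mm; it is clear of the rail after 26 mm
- catch_tray (a point): centre of the catch tray's floor, 4 mm above the bench; axes as the analyser's; inside 104 (x) by 252 (y) mm, rim 16 mm above this floor; fixed
- switch (a joint): power switch, a bat lever; rad: 0 = on, leaning 0.5 rad to the analyser's front (-x); 1.0 = off, leaning 0.5 rad to the back (+x). May start up to 0.12. Stays where it is left (about 1.5 N at the tip). Pivot at x +100, y -75, z 164 mm of the analyser, axis along its y
- switch_tip (a point): centre of the round red end (15 mm thick) of the switch lever, 46 mm from the pivot
- tote: blue open tote, fixed, 270 (own x) by 224 (y) by 75 mm high, walls and floor 4 mm; origin at the centre of its underside, z up. A divider at x = 0, 4 mm thick, its top at z 59 mm, makes two equal halves: +x is the back half, farther from the robot (cartridges), -x the front half, nearer the robot (cassettes)
- cartridge_a: blue-capped reagent cartridge: white block, blue cap and band, black plug nose below. Origin inside it, 45 mm above its foot, z up. Body 30 (x) by 46 (y) mm, z -21 to +59; nose 21 (x) by 38 (y) mm, z -45 to -21. 0.1-0.2 kg. Starts plugged nose down in one of the wells, axes along the analyser's, origin 106 mm above the bench. May be absent.
- cartridge_b: blue-capped reagent cartridge: white block, blue cap and band, black plug nose below. Origin inside it, 45 mm above its foot, z up. Body 30 (x) by 46 (y) mm, z -21 to +59; nose 21 (x) by 38 (y) mm, z -45 to -21. 0.1-0.2 kg. Starts plugged nose down in one of the wells, axes along the analyser's, origin 106 mm above the bench. May be absent.
- cartridge_c: blue-capped reagent cartridge: white block, blue cap and band, black plug nose below. Origin inside it, 45 mm above its foot, z up. Body 30 (x) by 46 (y) mm, z -21 to +59; nose 21 (x) by 38 (y) mm, z -45 to -21. 0.1-0.2 kg. Starts plugged nose down in one of the wells, axes along the analyser's, origin 106 mm above the bench. May be absent.
- wash_cartridge: red-capped wash cartridge: white block, red cap and band, black plug nose below. Origin inside it, 45 mm above its foot, z up. Body 30 (x) by 46 (y) mm, z -21 to +59; nose 21 (x) by 38 (y) mm, z -45 to -21. 0.1-0.2 kg. Same shape as the reagent cartridges, plugged into one of the wells; it stays there.
- cassette_a: sealed assay cassette: flat white box 80 (own x) by 50 (y) by 24 mm high; on its middle a green grip rib 56 mm long (x), 14 mm wide (y), from 24 to 46 mm above the underside. Origin at the centre of the underside, z up. 0.1 kg. Starts loose in the catch tray, rib up. May be absent.
- cassette_b: sealed assay cassette: flat white box 80 (own x) by 50 (y) by 24 mm high; on its middle a green grip rib 56 mm long (x), 14 mm wide (y), from 24 to 46 mm above the underside. Origin at the centre of the underside, z up. 0.1 kg. Starts loose in the catch tray, rib up. May be absent.
- cassette_c: sealed assay cassette: flat white box 80 (own x) by 50 (y) by 24 mm high; on its middle a green grip rib 56 mm long (x), 14 mm wide (y), from 24 to 46 mm above the underside. Origin at the centre of the underside, z up. 0.1 kg. Starts loose in the catch tray, rib up. May be absent.
- cassette_d: sealed assay cassette: flat white box 80 (own x) by 50 (y) by 24 mm high; on its middle a green grip rib 56 mm long (x), 14 mm wide (y), from 24 to 46 mm above the underside. Origin at the centre of the underside, z up. 0.1 kg. Starts loose in the catch tray, rib up. May be absent.

How it is judged:
On the way:
1. the analyser is switched off while every cartridge is still plugged in (value of joint switch above 0.8 rad and z of each of cartridge_a, cartridge_b, cartridge_c, wash_cartridge in the frame of analyser below 0.111 m), for 0.2 s.
At the end, for the whole second after the job is handed in: Switch off (over 0.8 rad). Origin of every reagent cartridge inside the tote's back half (under 75 mm above its underside), underside centre of every cassette inside the front half (under 65 mm), all at rest (0.03 m/s). Wash cartridge still plugged in (raised under 5 mm) (value of joint switch above 0.8 rad and z of wash_cartridge in the frame of analyser below 0.111 m and x of cartridge_a in the frame of tote between 0.002 and 0.131 m and y of cartridge_a in the frame of tote between -0.108 and 0.108 m and z of cartridge_a in the frame of tote between -0.01 and 0.075 m and linear speed of each of cartridge_a, cartridge_b, cartridge_c, cassette_a, cassette_b, cassette_c, cassette_d below 0.03 m/s and x of cartridge_b in the frame of tote between 0.002 and 0.131 m and y of cartridge_b in the frame of tote between -0.108 and 0.108 m and z of cartridge_b in the frame of tote between -0.01 and 0.075 m and x of cartridge_c in the frame of tote between 0.002 and 0.131 m and y of cartridge_c in the frame of tote between -0.108 and 0.108 m and z of cartridge_c in the frame of tote between -0.01 and 0.075 m and x of cassette_a in the frame of tote between -0.131 and -0.002 m and y of cassette_a in the frame of tote between -0.108 and 0.108 m and z of cassette_a in the frame of tote between -0.01 and 0.065 m and x of cassette_b in the frame of tote between -0.131 and -0.002 m and y of cassette_b in the frame of tote between -0.108 and 0.108 m and z of cassette_b in the frame of tote between -0.01 and 0.065 m and x of cassette_c in the frame of tote between -0.131 and -0.002 m and y of cassette_c in the frame of tote between -0.108 and 0.108 m and z of cassette_c in the frame of tote between -0.01 and 0.065 m and x of cassette_d in the frame of tote between -0.131 and -0.002 m and y of cassette_d in the frame of tote between -0.108 and 0.108 m and z of cassette_d in the frame of tote between -0.01 and 0.065 m); the robot touches nothing.
It fails at once if the red-capped wash cartridge is pulled out of its socket (distance of wash_cartridge from where it was at the start of the episode above 0.01 m).
Of cartridge_a, cartridge_b, cartridge_c only 2 to 3 are there at a start; the rules pass over those that are not, and their reading is None.
Of cassette_a, cassette_b, cassette_c, cassette_d only 3 to 4 are there at a start; the rules pass over those that are not, and their reading is None.
At some moment in a run one of cassette_a, cassette_b, cassette_c, cassette_d may be knocked a few centimetres aside while the robot is not near it.
Once in a run the grip may slacken for a moment while it holds something.
It also fails if it takes over 210 s, if anything falls off the work surface, if the arm or the gripper's body presses on something with over 40 N, if the wrist force passes 120 N, or if a joint passes its speed limit or range.

## Working session

There is one attempt and no reset: what is moved stays moved. The work goes in short steps, Python scripts to look and compute and a tool call to move; the robot and the scene stay as the last step left them, time stands still between calls to the robot, and variables do not carry over. Pictures are saved under pics/ and viewed, at most 14 in all, crops included, and the job is handed in when it is done.

Besides the shell and the picture viewer there is one more tool, called after "Call:" by a JSON object that holds its "api" and its "payload", one argument or row to a line. servo_tool: Moves the arm, as the interface text tells. Its arguments: {"type":"object","properties":{"targets":{"type":"array"},"grip_force":{"type":"number"}},"required":["targets"]}

```bash
ls; mkdir -p pics; python3 - <<'E'
from workcell import bot, read_camera, camera_info
import cv2
print(bot.read_state())
for n in ["top","side","wrist"]:
    print(n,camera_info(n))
    cv2.imwrite(f"pics/{n}0.png",read_camera(n)[:,:,::-1])
E
```

```text
pics
{'time': 0.0, 'q': array([ 1.09511975e+00,  2.64820090e-01,  1.60536758e+00, -8.91657978e-06,
        1.27367701e+00, -3.68670789e-02]), 'joint_vel': array([-7.26941664e-05, -1.92393208e-03,  2.66650419e-04,  1.40046918e-03,
       -1.04588697e-04,  2.02762837e-04]), 'joint_torque': array([ 1.57423219e-03, -5.15103614e+01, -3.67322659e+01,  2.49305085e-04,
        1.27053360e-02,  2.22078961e-05]), 'tool_pos': array([0.28643565, 0.61041506, 0.22992037]), 'tcp_rot': array([-0.68363552, -3.0657248 ,  0.0034551 ]), 'wrist_force': array([0.5941735 , 0.30843067, 0.2054756 ]), 'torque': array([0.01818366, 0.04052388, 0.04374309]), 'grip_force': 0.0, 'width': 1.0004243618538669}
top {'fx': 498.29923043773135, 'fy': 498.29923043773135, 'cx': 324.99968982276914, 'cy': 231.04231679802214, 'k1': -0.0772080728001637, 'eye': array([ 0.44671884, -0.03232052,  1.14516317]), 'orientation': array([-2.15587642,  2.1280135 , -0.17809139])}
side {'fx': 512.4787645951405, 'fy': 512.4787645951405, 'cx': 314.1450159947423, 'cy': 233.53427385348448, 'k1': -0.0393422770302349, 'eye': array([ 0.36348671, -0.55996554,  1.02875521]), 'orientation': array([-2.51377595,  0.48211245, -0.15682114])}
wrist {'fx': 402.03247188055843, 'fy': 402.03247188055843, 'cx': 308.3660492340127, 'cy': 243.13881562046103, 'k1': -0.07444037973392367, 'T_tool_cam': array([[ 3.73856724e-04, -9.54997558e-01, -2.96613425e-01,
         7.57773364e-02],
       [ 9.99999899e-01,  4.30476803e-04, -1.25576274e-04,
        -5.71315310e-04],
       [ 2.47610234e-04, -2.96613348e-01,  9.54997623e-01,
        -1.42350645e-01],
       [ 0.00000000e+00,  0.00000000e+00,  0.00000000e+00,
         1.00000000e+00]])}
```

View pics/top0.png

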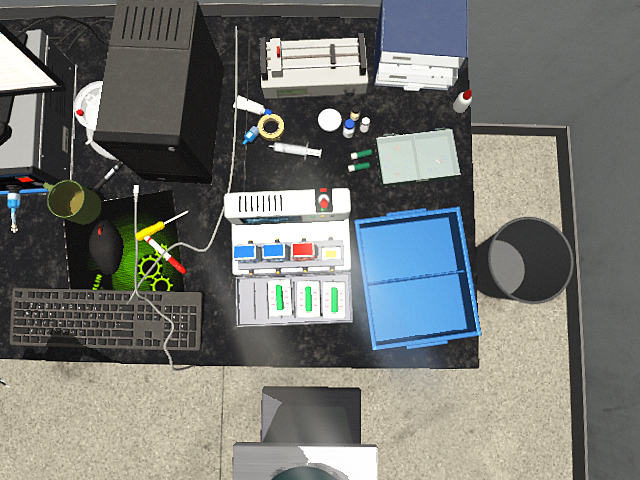

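View pics/side0.png

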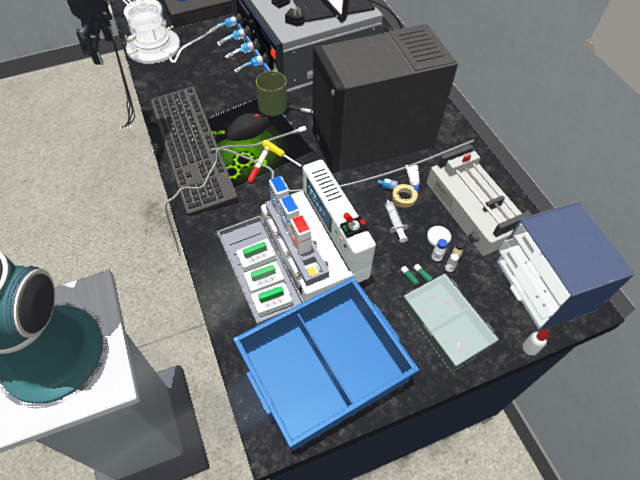

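The top view shows blue caps at (244,252) and (273,251), a red cap at (303,250), and an empty well at (331,253). The green ribs are at (279,299), (308,300) and (334,300), the lever is at about (323,200), and the tote is on the right. The side view agrees: two reagent cartridges and three cassettes.

```bash
cat > h.py <<'E'
from workcell import bot, read_camera, camera_info
import cv2, numpy as np
from scipy.spatial.transform import Rotation as R
def cam(n, st=None):
    c=camera_info(n)
    K=np.array([[c['fx'],0,c['cx']],[0,c['fy'],c['cy']],[0,0,1]]); D=np.array([c['k1'],0,0,0.])
    if n=='wrist':
        T=np.eye(4);T[:3,:3]=R.from_rotvec(st['tcp_rot']).as_matrix();T[:3,3]=st['tool_pos'];T=T@c['T_tool_cam']
    else:
        T=np.eye(4);T[:3,:3]=R.from_rotvec(c['orientation']).as_matrix();T[:3,3]=c['eye']
    return K,D,T
def rays(C,p):
    K,D,T=C
    u=cv2.undistortPoints(np.array(p,float).reshape(-1,1,2),K,D).reshape(-1,2)
    return T[:3,3],np.c_[u,np.ones(len(u))]@T[:3,:3].T
def onz(C,p,z):
    e,d=rays(C,p); return e+d*((z-e[2])/d[:,2])[:,None]
def tri(C1,p1,C2,p2):
    e1,d1=rays(C1,[p1]);e2,d2=rays(C2,[p2])
    d1=d1[0];d2=d2[0]
    s=np.linalg.lstsq(np.c_[d1,-d2],e2-e1,rcond=None)[0]
    a=e1+s[0]*d1;b=e2+s[1]*d2
    return (a+b)/2,np.linalg.norm(a-b)
def proj(C,P):
    K,D,T=C;Ti=np.linalg.inv(T)
    return cv2.projectPoints(np.array(P,float).reshape(-1,1,3),cv2.Rodrigues(Ti[:3,:3])[0],Ti[:3,3],K,D)[0].reshape(-1,2)
HSV=dict(blue=[((100,120,60),(125,255,255))],red=[((0,150,90),(8,255,255)),((172,150,90),(180,255,255))],green=[((50,120,60),(75,255,255))])
def blobs(im,col,roi,amin=30):
    h=cv2.cvtColor(im,cv2.COLOR_RGB2HSV);m=sum(cv2.inRange(h,a,b) for a,b in HSV[col])
    x0,y0,x1,y1=roi;k=np.zeros_like(m);k[y0:y1,x0:x1]=m[y0:y1,x0:x1]
    cs=cv2.findContours(k,cv2.RETR_EXTERNAL,cv2.CHAIN_APPROX_NONE)[0]
    return [(c,cv2.minAreaRect(c),cv2.contourArea(c)) for c in cs if cv2.contourArea(c)>=amin]
E
cat > m1.py <<'E'
from h import *
np.set_printoptions(precision=4,suppress=True)
ims={n:cv2.imread(f'pics/{n}0.png')[:,:,::-1].copy() for n in('top','side')}
for n,roi in(('top',(225,185,354,330)),('side',(215,155,380,320))):
    C=cam(n)
    for col,z in(('blue',.165),('red',.165),('green',.05)):
        for c,r,a in blobs(ims[n],col,roi):
            if n=='side' and col=='blue' and r[0][1]>260: continue
            print(n,col,a,np.round(r[0],1),np.round(r[1],1),np.round(r[2]),onz(C,[r[0]],z)[0])
    roi=(350,200,485,355) if n=='top' else (225,275,425,450)
    b=max(blobs(ims[n],'blue',roi),key=lambda b:b[2])
    q=cv2.approxPolyDP(cv2.convexHull(b[0]),8,True)[:,0]
    print(n,'tote',[(tuple(p),tuple(np.round(w,3))) for p,w in zip(q.tolist(),onz(C,q,.075))])
E
python3 m1.py; python3 -c "
import cv2
a=cv2.imread('pics/top0.png')[180:360,220:490];b=cv2.imread('pics/side0.png')[150:330,210:400]
a=cv2.resize(a,None,fx=1.85,fy=1.85,interpolation=2);b=cv2.resize(b,None,fx=1.6,fy=1.6)
import numpy as np
o=np.zeros((600,800,3),np.uint8);o[:a.shape[0],:a.shape[1]]=a;h=min(600-a.shape[0],b.shape[0]);
o[:b.shape[0],496:496+b.shape[1]]=b[:,:304];cv2.imwrite('pics/crop0.png',o[:340])"
```

```text
top blue 188.0 [243.5 251.5] [11. 19.] 90.0 [0.5605 0.1225 0.165 ]
top blue 184.5 [272.7 250. ] [11.  19.1] 87.0 [0.5642 0.0646 0.165 ]
top red 181.0 [302. 249.] [11.  18.6] 87.0 [0.5671 0.0067 0.165 ]
top red 34.5 [323.6 203.2] [7.2 6.3] 63.0 [ 0.6603 -0.0349  0.165 ]
top green 92.0 [334.  299.5] [23.  4.] 90.0 [ 0.4712 -0.0606  0.05  ]
top green 101.0 [308.1 298.5] [23.2  5.3] 87.0 [ 0.4726 -0.004   0.05  ]
top green 118.0 [278.8 297. ] [24.3  5.9] 86.0 [0.475  0.0599 0.05  ]
top tote [((459, 206), (np.float64(0.678), np.float64(-0.334), np.float64(0.075))), ((480, 334), (np.float64(0.4), np.float64(-0.372), np.float64(0.075))), ((372, 349), (np.float64(0.368), np.float64(-0.141), np.float64(0.075))), ((354, 220), (np.float64(0.643), np.float64(-0.102), np.float64(0.075)))]
side blue 130.0 [289. 203.] [16.6  9.9] 60.0 [0.5641 0.0655 0.165 ]
side blue 123.0 [278.1 183.7] [15.7 10.3] 63.0 [0.5603 0.1234 0.165 ]
side red 133.5 [300.2 223.4] [16.1  9.8] 63.0 [0.5673 0.0078 0.165 ]
side red 43.5 [347.5 217.5] [9.9 5.7] 45.0 [ 0.6638 -0.0143  0.165 ]
side red 79.5 [252.8 174.6] [ 6.  16.6] 31.0 [0.5172 0.1682 0.165 ]
side green 175.5 [270.7 293.9] [ 8.4 24.7] 70.0 [ 0.4703 -0.0646  0.05  ]
side green 85.5 [262.3 270.5] [ 4.7 23.6] 69.0 [ 0.4721 -0.0037  0.05  ]
side green 88.5 [254.3 248.1] [ 6.7 22.8] 63.0 [0.4739 0.058  0.05  ]
side tote [((353, 277), (np.float64(0.643), np.float64(-0.104), np.float64(0.075))), ((418, 370), (np.float64(0.675), np.float64(-0.334), np.float64(0.075))), ((292, 449), (np.float64(0.402), np.float64(-0.379), np.float64(0.075))), ((233, 338), (np.float64(0.367), np.float64(-0.142), np.float64(0.075)))]
```

View pics/crop0.png

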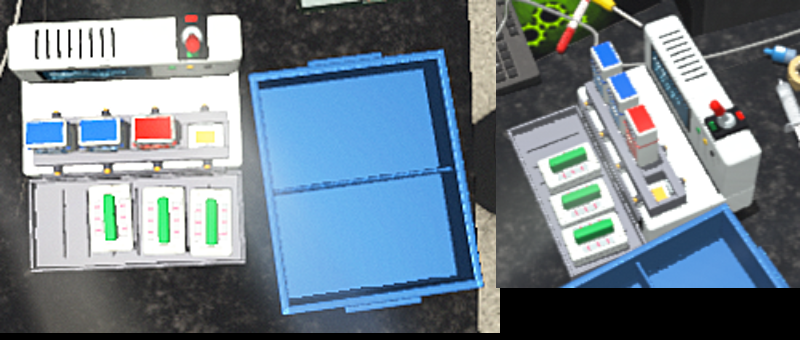

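The crops confirm the layout: lever leaning to the front, two blue caps at wells +87 and +29, red cap at -29, and -87 empty. The cap spacing of 116 mm and the tote size match the spec, and the two views agree. I'll write a move calculator next.

```bash
cat > g.py <<'E'
from h import *
import sys
np.set_printoptions(precision=4,suppress=True)
O=np.array([.5657,.0361]);ta=.058
TO=np.array([.522,-.2385]);tt=.14
def fr(o,t,x,y): return o+np.array([x*np.cos(t)-y*np.sin(t),x*np.sin(t)+y*np.cos(t)])
def an(x,y): return fr(O,ta,x,y)
def to(x,y): return fr(TO,tt,x,y)
def mv(xy,z,yaw,st=None):
    """fractions from the present pose to TCP (xy,z), tool y at world yaw (deg)"""
    st=st or bot.read_state();M=R.from_rotvec(st['tcp_rot']).as_matrix()
    d=M.T@(np.r_[xy,z]-st['tool_pos']);now=np.degrees(np.arctan2(M[1,1],M[0,1]))
    r=(now-yaw+180)%360-180
    print('target',np.r_[xy,z],'x %.4f y %.4f z %.4f roll %.4f | yaw now %.2f'%(*(d/.5),r/180,now))
E
python3 -c "
from g import *
mv(an(.04,-.075),.25,3.3); print(an(.1,-.075))"
```

```text
target [ 0.61   -0.0365  0.25  ] x -1.1354 y -0.8966 z -0.0380 roll 0.3420 | yaw now 64.86
[ 0.6699 -0.033 ]
```

Call:
{"api": "servo_tool", "payload": {
  "targets": [
    {"hand": 1, "x": -0.9, "y": -0.71, "z": -0.04, "roll": 0.342},
    {"hand": 1, "x": -0.9, "y": -0.71, "z": -0.04, "roll": 0.342},
    {"hand": 1, "x": -0.9, "y": -0.71, "z": -0.04, "roll": 0.342},
    {"hand": 1, "x": -0.9, "y": -0.71, "z": -0.04, "roll": 0.342},
    {"hand": 1, "x": -0.9, "y": -0.71, "z": -0.04, "roll": 0.342},
    {"hand": 1, "x": -0.9, "y": -0.71, "z": -0.04, "roll": 0.342},
    {"hand": 1, "x": -0.9, "y": -0.71, "z": -0.04, "roll": 0.342},
    {"hand": 1, "x": -0.9, "y": -0.71, "z": -0.04, "roll": 0.342},
    {"hand": 1, "x": -0.9, "y": -0.71, "z": -0.04, "roll": 0.342},
    {"hand": 1, "x": -0.9, "y": -0.71, "z": -0.04, "roll": 0.342}
  ]
}}

```text
time: 0.98
tool_pos: [0.4734, 0.2367, 0.2458]
tcp_rot: [2.16, 2.281, 0.0]
wrist_force: [0.1, 0.3, 0.4]
width: -0.0
grip_force: 0.0
```

```bash
python3 -c "
from g import *
mv(an(.04,-.075),.25,3.3)"
```

```text
target [ 0.61   -0.0365  0.25  ] x -0.5604 y 0.2429 z -0.0084 roll -0.0010 | yaw now 3.12
```

Call:
{"api": "servo_tool", "payload": {
  "targets": [
    {"hand": 1, "x": -0.56, "y": 0.243, "z": -0.008, "roll": 0},
    {"hand": 1, "x": -0.56, "y": 0.243, "z": -0.008, "roll": 0},
    {"hand": 1, "x": -0.56, "y": 0.243, "z": -0.008, "roll": 0},
    {"hand": 1, "x": -0.56, "y": 0.243, "z": -0.008, "roll": 0},
    {"hand": 1, "x": -0.56, "y": 0.243, "z": -0.008, "roll": 0},
    {"hand": 1, "x": -0.56, "y": 0.243, "z": -0.008, "roll": 0},
    {"hand": 1, "x": -0.56, "y": 0.243, "z": -0.008, "roll": 0},
    {"hand": 1, "x": -0.56, "y": 0.243, "z": -0.008, "roll": 0},
    {"hand": 1, "x": -0.56, "y": 0.243, "z": -0.008, "roll": 0},
    {"hand": 1, "x": -0.56, "y": 0.243, "z": -0.008, "roll": 0}
  ]
}}

```text
time: 1.82
tool_pos: [0.6103, -0.0343, 0.2491]
tcp_rot: [-2.158, -2.281, 0.001]
wrist_force: [-0.1, 0.3, -0.7]
width: 0.005
grip_force: 0.0
```

```bash
python3 -c "
from g import *
mv(an(.04,-.075),.19,3.3)
st=bot.read_state()
cv2.imwrite('pics/w1.png',read_camera('wrist')[:,:,::-1]);C=cam('wrist',st);print(proj(C,[[*an(.078,-.075),.204],[*an(.1,-.075),.164],[*an(0,-.029),.165],[*an(0,.029),.165]]))"
```

```text
target [ 0.61   -0.0365  0.19  ] x -0.0045 y -0.0006 z 0.1183 roll -0.0007 | yaw now 3.18
[[383.7923 279.3376]
 [408.4226 253.7768]
 [237.34   177.367 ]
 [232.2793  67.9563]]
```

View pics/w1.png

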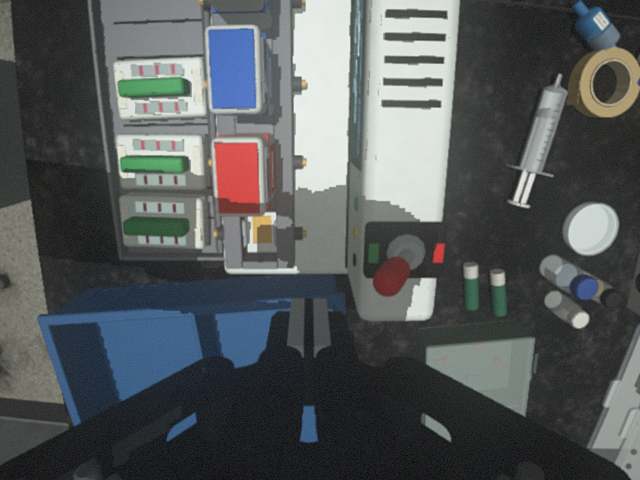

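The wrist view shows the lever tip at (391,277), against a prediction of (384,279), and the red cap centre near (240,177), against (237,177). The model holds. Next I lower and push along +x.

Call:
{"api": "servo_tool", "payload": {
  "targets": [
    {"hand": 1, "x": -0.0045, "y": 0, "z": 0.118, "roll": 0},
    {"hand": 1, "x": -0.0045, "y": 0, "z": 0.118, "roll": 0},
    {"hand": 1, "x": -0.0045, "y": 0, "z": 0.118, "roll": 0},
    {"hand": 1, "x": -0.0045, "y": 0.04, "z": 0.118, "roll": 0},
    {"hand": 1, "x": -0.0045, "y": 0.06, "z": 0.118, "roll": 0},
    {"hand": 1, "x": -0.0045, "y": 0.08, "z": 0.118, "roll": 0},
    {"hand": 1, "x": -0.0045, "y": 0.09, "z": 0.118, "roll": 0},
    {"hand": 1, "x": -0.0045, "y": 0.1, "z": 0.118, "roll": 0},
    {"hand": 1, "x": -0.0045, "y": 0.105, "z": 0.118, "roll": 0},
    {"hand": 1, "x": -0.0045, "y": 0.105, "z": 0.118, "roll": 0}
  ]
}}

```text
time: 2.7
tool_pos: [0.6639, -0.033, 0.1912]
tcp_rot: [2.156, 2.284, 0.001]
wrist_force: [-0.4, 1.3, 0.9]
width: 0.003
grip_force: 0.0
```

```bash
cat > lev.py <<'E'
from g import *
def lev(tag):
    im={n:read_camera(n) for n in('top','side')}
    p={n:max(blobs(im[n],'red',(300,180,345,225) if n=='top' else (330,195,380,240),8),key=lambda b:b[2]) for n in im}
    for n in p: print(n,p[n][1],p[n][2])
    t,e=tri(cam('top'),p['top'][1][0],cam('side'),p['side'][1][0])
    d=t[:2]-O; print('tip an x,z',d@[np.cos(ta),np.sin(ta)],d@[-np.sin(ta),np.cos(ta)],t[2],'gap',e)
if __name__=='__main__':
    mv(an(.1,-.075),.19,3.3); lev('')
E
python3 lev.py
```

```text
target [ 0.6699 -0.033   0.19  ] x -0.0006 y 0.0119 z 0.0024 roll 0.0001 | yaw now 3.31Traceback (most recent call last):
  File "lev.py", line 9, in <module>
    mv(an(.1,-.075),.19,3.3); lev('')
                              ~~~^^^^
  File "lev.py", line 4, in lev
    p={n:max(blobs(im[n],'red',(300,180,345,225) if n=='top' else (330,195,380,240),8),key=lambda b:b[2]) for n in im}
         ~~~^^^^^^^^^^^^^^^^^^^^^^^^^^^^^^^^^^^^^^^^^^^^^^^^^^^^^^^^^^^^^^^^^^^^^^^^^^^^^^^^^^^^^^^^^^^^^
ValueError: max() iterable argument is empty
```

Call:
{"api": "servo_tool", "payload": {
  "targets": [
    {"hand": 1, "x": 0, "y": 0.006, "z": 0, "roll": 0},
    {"hand": 1, "x": 0, "y": 0.012, "z": 0, "roll": 0},
    {"hand": 1, "x": 0, "y": 0.012, "z": 0, "roll": 0},
    {"hand": 1, "x": 0, "y": 0.012, "z": 0, "roll": 0}
  ]
}}

```text
time: 3.13
tool_pos: [0.668, -0.033, 0.1902]
tcp_rot: [-2.155, -2.283, 0.003]
wrist_force: [-5.8, -0.5, 0.4]
width: -0.001
grip_force: 2.4
```

Call:
{"api": "servo_tool", "payload": {
  "targets": [
    {"hand": 1, "x": 0, "y": -0.08, "z": 0, "roll": 0},
    {"hand": 1, "x": 0, "y": -0.16, "z": -0.06, "roll": 0},
    {"hand": 1, "x": -0.1, "y": -0.23, "z": -0.12, "roll": 0},
    {"hand": -1, "x": -0.25, "y": -0.23, "z": -0.12, "roll": 0},
    {"hand": -1, "x": -0.25, "y": -0.23, "z": -0.12, "roll": 0}
  ]
}}

```text
time: 3.55
tool_pos: [0.5642, -0.1487, 0.2509]
tcp_rot: [2.15, 2.283, 0.005]
wrist_force: [0.9, -0.6, 0.3]
width: 0.275
grip_force: 0.0
```

```bash
python3 -c "
from lev import *
mv(an(0,.029),.23,3.3)
s=bot.read_state();im=read_camera('wrist');cv2.imwrite('pics/w2.png',im[:,:,::-1])
cv2.imwrite('pics/s2.png',read_camera('side')[:,:,::-1])
C=cam('wrist',s);print(proj(C,[[*an(.1-.046*np.sin(a),-.075),.164+.046*np.cos(a)] for a in(.5,-.3,-.5)]))
lev('')"
```

```text
target [0.564  0.0651 0.23  ] x 0.4267 y 0.0250 z 0.0412 roll 0.0008 | yaw now 3.45
[[512.718   42.9187]
 [592.1505  46.1633]
 [603.8553  48.5657]]
top ((322.5, 186.0), (12.0, 7.0), 90.0) 71.0
side ((362.6538391113281, 211.26922607421875), (7.488452911376953, 14.699555397033691), 33.6900634765625) 66.5
tip an x,z 0.11743192341381375 -0.07518176798868764 0.19783051626260417 gap 0.0004884622737092428
```

```bash
python3 -c "
import cv2,numpy as np
a=cv2.imread('pics/w2.png')[0:150,440:640];b=cv2.imread('pics/s2.png')[180:250,320:400]
o=np.zeros((300,800,3),np.uint8);o[:,:400]=cv2.resize(a,(400,300));o[:,410:753]=cv2.resize(b,(343,300));cv2.imwrite('pics/c2.png',o)"
```

```text
(no output)
```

View pics/c2.png

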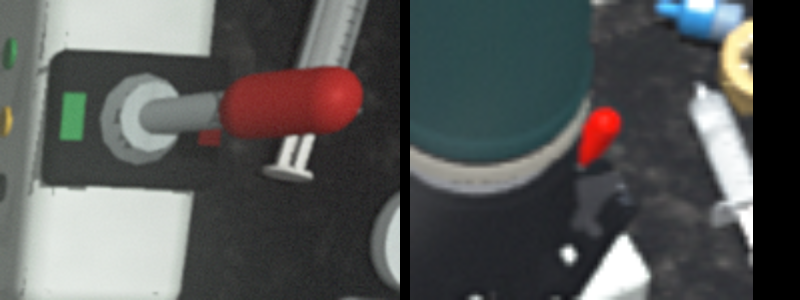

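The tip is centred at about (608,48), where full off was predicted (604,49), so the switch is off. Now the cartridge at +29.

Call:
{"api": "servo_tool", "payload": {
  "targets": [
    {"hand": -1, "x": 0.427, "y": 0.025, "z": 0.041, "roll": 0},
    {"hand": -1, "x": 0.427, "y": 0.025, "z": 0.041, "roll": 0},
    {"hand": -1, "x": 0.427, "y": 0.025, "z": 0.041, "roll": 0},
    {"hand": -1, "x": 0.427, "y": 0.025, "z": 0.041, "roll": 0},
    {"hand": -1, "x": 0.427, "y": 0.025, "z": 0.041, "roll": 0},
    {"hand": -1, "x": 0.427, "y": 0.025, "z": 0.041, "roll": 0},
    {"hand": -1, "x": 0.427, "y": 0.025, "z": 0.041, "roll": 0},
    {"hand": -1, "x": 0.427, "y": 0.025, "z": 0.041, "roll": 0}
  ]
}}

```text
time: 4.42
tool_pos: [0.5636, 0.067, 0.2274]
tcp_rot: [2.153, 2.288, -0.001]
wrist_force: [-0.5, -0.2, 0.2]
width: 1.001
grip_force: 0.0
```

```bash
cat > look.py <<'E'
from g import *
def caps(zb=.165,ze=.05,save=None):
    s=bot.read_state();im=read_camera('wrist');C=cam('wrist',s)
    if save: cv2.imwrite(save,im[:,:,::-1])
    print(s['tool_pos'],s['width'])
    for col,z in(('blue',zb),('red',zb),('green',ze)):
        for c,r,a in blobs(im,col,(0,0,640,300),300):
            w=onz(C,[r[0]],z)[0];b=onz(C,cv2.boxPoints(r),z)[:,:2];e=[np.linalg.norm(b[1]-b[0]),np.linalg.norm(b[2]-b[1])]
            v=(b[1]-b[0]) if e[0]>e[1] else (b[2]-b[1]);g=lambda o,t:np.array([[np.cos(t),np.sin(t)],[-np.sin(t),np.cos(t)]])@(w[:2]-o)
            print(col,np.round(r[0]),'w',w[:2],'size',np.array(e),'long axis deg %.1f'%(np.degrees(np.arctan2(v[1],v[0]))%180),'an',g(O,ta),'tote',g(TO,tt))
if __name__=='__main__': caps(*[float(a) for a in sys.argv[1:3]],save=sys.argv[3] if len(sys.argv)>3 else None)
E
python3 look.py; python3 -c "
from g import *
mv(an(0,.029),.121,3.3)"
```

```text
[0.5636 0.067  0.2274] 1.0009345501853024
blue [310. 266.] w [0.564  0.0653] size [0.0228 0.0377] long axis deg 94.5 an [-0.      0.0292] tote [0.0839 0.295 ]
blue [626. 140.] w [0.7246 0.1449] size [0.015  0.0179] long axis deg 105.7 an [0.1649 0.0994] tote [0.2541 0.3514]
blue [310. 158.] w [0.5604 0.123 ] size [0.023  0.0393] long axis deg 94.4 an [-0.0003  0.087 ] tote [0.0884 0.3526]
green [207. 286.] w [ 0.4795 -0.0013] size [0.0115 0.0402] long axis deg 1.0 an [-0.0882 -0.0323] tote [-0.009   0.2408]
target [0.564  0.0651 0.121 ] x -0.0016 y 0.0003 z 0.2133 roll 0.0004 | yaw now 3.37
```

Position is confirmed to the millimetre. Descend and grip.

Call:
{"api": "servo_tool", "payload": {
  "grip_force": 80,
  "targets": [
    {"hand": -1, "x": -0.003, "y": 0, "z": 0.07, "roll": 0},
    {"hand": -1, "x": -0.003, "y": 0, "z": 0.14, "roll": 0},
    {"hand": -1, "x": -0.003, "y": 0, "z": 0.213, "roll": 0},
    {"hand": -1, "x": -0.003, "y": 0, "z": 0.213, "roll": 0},
    {"hand": 1, "x": -0.003, "y": 0, "z": 0.213, "roll": 0},
    {"hand": 1, "x": -0.003, "y": 0, "z": 0.213, "roll": 0},
    {"hand": 1, "x": -0.003, "y": 0, "z": 0.213, "roll": 0},
    {"hand": 1, "x": -0.003, "y": 0, "z": 0.213, "roll": 0},
    {"hand": 1, "x": -0.003, "y": 0, "z": 0.213, "roll": 0},
    {"hand": 1, "x": -0.003, "y": 0, "z": 0.213, "roll": 0}
  ]
}}

```text
time: 5.3
tool_pos: [0.5656, 0.0642, 0.1241]
tcp_rot: [2.154, 2.282, 0.005]
wrist_force: [-1.2, -1.1, 7.2]
width: 0.34
grip_force: 78.9
```

Call:
{"api": "servo_tool", "payload": {
  "targets": [
    {"hand": 1, "x": 0, "y": 0, "z": -0.01, "roll": 0},
    {"hand": 1, "x": 0, "y": 0, "z": -0.02, "roll": 0},
    {"hand": 1, "x": 0, "y": 0, "z": -0.03, "roll": 0},
    {"hand": 1, "x": 0, "y": 0, "z": -0.06, "roll": 0},
    {"hand": 1, "x": 0, "y": 0, "z": -0.12, "roll": 0},
    {"hand": 1, "x": 0, "y": 0, "z": -0.19, "roll": 0},
    {"hand": 1, "x": 0, "y": 0, "z": -0.26, "roll": 0},
    {"hand": 1, "x": 0, "y": 0, "z": -0.3, "roll": 0},
    {"hand": 1, "x": 0, "y": 0, "z": -0.3, "roll": 0}
  ]
}}

```text
time: 6.05
tool_pos: [0.5667, 0.0646, 0.2789]
tcp_rot: [2.151, 2.279, 0.012]
wrist_force: [0.1, 0.7, -0.8]
width: 0.341
grip_force: 81.9
```

```bash
python3 look.py .29 .05; python3 -c "
from g import *
print(bot.read_state()['width'])
mv(to(.066,.045),.27,8.0)"
```

```text
[0.5667 0.0646 0.2789] 0.34095491290232294
blue [585. 132.] w [0.6536 0.1423] size [0.0076 0.0123] long axis deg 147.1 an [0.0939 0.1009] tote [0.1834 0.3587]
blue [302. 147.] w [0.5605 0.1309] size [0.0116 0.0195] long axis deg 93.8 an [0.0003 0.0949] tote [0.0897 0.3604]
green [210. 263.] w [ 0.4758 -0.0013] size [0.0116 0.0494] long axis deg 0.9 an [-0.0919 -0.0321] tote [-0.0127  0.2413]
0.33791896969975194
target [ 0.5811 -0.1847  0.27  ] x -0.4994 y 0.0025 z 0.0109 roll -0.0261 | yaw now 3.31
```

Call:
{"api": "servo_tool", "payload": {
  "targets": [
    {"hand": 1, "x": -0.5, "y": 0.0025, "z": 0.01, "roll": -0.026},
    {"hand": 1, "x": -0.5, "y": 0.0025, "z": 0.01, "roll": -0.026},
    {"hand": 1, "x": -0.5, "y": 0.0025, "z": 0.01, "roll": -0.026},
    {"hand": 1, "x": -0.5, "y": 0.0025, "z": 0.01, "roll": -0.026},
    {"hand": 1, "x": -0.5, "y": 0.0025, "z": 0.01, "roll": -0.026},
    {"hand": 1, "x": -0.5, "y": 0.0025, "z": 0.01, "roll": -0.026},
    {"hand": 1, "x": -0.5, "y": 0.0025, "z": 0.01, "roll": -0.026},
    {"hand": 1, "x": -0.5, "y": 0.0025, "z": 0.01, "roll": -0.026},
    {"hand": 1, "x": -0.5, "y": 0.0025, "z": 0.01, "roll": -0.026},
    {"hand": 1, "x": -0.5, "y": 0.0025, "z": 0.01, "roll": -0.026}
  ]
}}

```text
time: 6.93
tool_pos: [0.5787, -0.1839, 0.2649]
tcp_rot: [-2.058, -2.369, 0.001]
wrist_force: [-0.0, 0.6, -2.0]
width: 0.341
grip_force: 81.9
```

```bash
python3 look.py .329 .05 pics/w3.png; python3 -c "
from g import *
mv(to(.066,.045),.07,8.0)"
```

```text
[ 0.5787 -0.1839  0.2649] 0.3412055472140953
blue [ 85. 248.] w [ 0.525  -0.1413] size [0.0031 0.0228] long axis deg 99.7 an [-0.0509 -0.1748] tote [0.0165 0.0958]
blue [259. 213.] w [ 0.5606 -0.1288] size [0.0364 0.0558] long axis deg 7.7 an [-0.0146 -0.1643] tote [0.0536 0.1032]
blue [262. 130.] w [ 0.5595 -0.1128] size [0.0155 0.002 ] long axis deg 7.8 an [-0.0148 -0.1483] tote [0.0546 0.1192]
red [573.   8.] w [ 0.6129 -0.0823] size [0.0122 0.0028] long axis deg 12.0 an [ 0.0403 -0.1209] tote [0.1118 0.142 ]
target [ 0.5811 -0.1847  0.07  ] x -0.0032 y 0.0044 z 0.3908 roll 0.0004 | yaw now 8.07
```

View pics/w3.png

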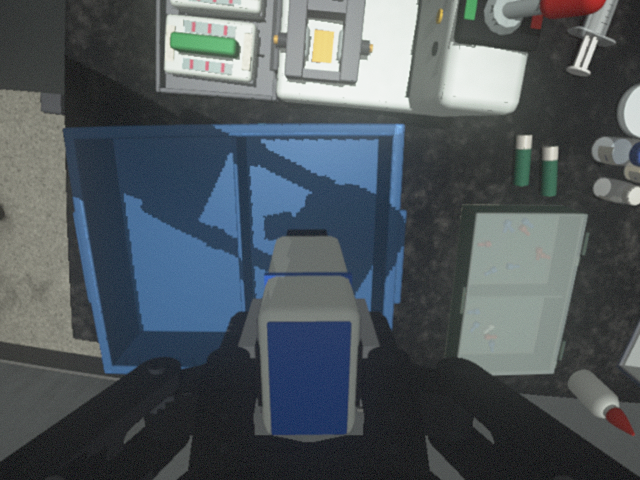

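The cartridge is held upright (cap at (309,375)) over the back half; the divider is at column 240. Lowering.

Call:
{"api": "servo_tool", "payload": {
  "targets": [
    {"hand": 1, "x": -0.003, "y": 0.004, "z": 0.08, "roll": 0},
    {"hand": 1, "x": -0.003, "y": 0.004, "z": 0.16, "roll": 0},
    {"hand": 1, "x": -0.003, "y": 0.004, "z": 0.24, "roll": 0},
    {"hand": 1, "x": -0.003, "y": 0.004, "z": 0.31, "roll": 0},
    {"hand": 1, "x": -0.003, "y": 0.004, "z": 0.36, "roll": 0},
    {"hand": 1, "x": -0.003, "y": 0.004, "z": 0.38, "roll": 0},
    {"hand": 1, "x": -0.003, "y": 0.004, "z": 0.39, "roll": 0},
    {"hand": 1, "x": -0.003, "y": 0.004, "z": 0.39, "roll": 0}
  ]
}}

```text
time: 7.65
tool_pos: [0.5816, -0.1855, 0.071]
tcp_rot: [-2.059, -2.371, 0.0]
wrist_force: [0.2, -0.9, -1.6]
width: 0.339
grip_force: 82.0
```

Call:
{"api": "servo_tool", "payload": {
  "targets": [
    {"hand": 1, "x": 0, "y": 0, "z": 0.004, "roll": 0},
    {"hand": 1, "x": 0, "y": 0, "z": 0.006, "roll": 0},
    {"hand": 0, "x": 0, "y": 0, "z": 0.006, "roll": 0},
    {"hand": -0.2, "x": 0, "y": 0, "z": 0.004, "roll": 0},
    {"hand": -0.4, "x": 0, "y": 0, "z": 0.004, "roll": 0},
    {"hand": -0.4, "x": 0, "y": 0, "z": 0.004, "roll": 0}
  ]
}}

```text
time: 8.15
tool_pos: [0.5824, -0.1869, 0.0705]
tcp_rot: [2.06, 2.369, 0.001]
wrist_force: [0.5, -1.2, 0.8]
width: 0.698
grip_force: 0.0
```

Call:
{"api": "servo_tool", "payload": {
  "targets": [
    {"hand": -0.4, "x": 0, "y": 0, "z": -0.06, "roll": 0},
    {"hand": -0.4, "x": 0, "y": 0, "z": -0.14, "roll": 0},
    {"hand": -1, "x": 0, "y": 0, "z": -0.22, "roll": 0},
    {"hand": -1, "x": 0, "y": 0, "z": -0.3, "roll": 0},
    {"hand": -1, "x": 0, "y": 0, "z": -0.36, "roll": 0}
  ]
}}

```text
time: 8.57
tool_pos: [0.5826, -0.187, 0.2538]
tcp_rot: [2.059, 2.367, 0.003]
wrist_force: [-0.2, -0.9, -0.9]
width: 1.004
grip_force: 0.0
```

```bash
python3 look.py .108 .05 pics/w4.png; python3 -c "
from g import *
mv(an(0,.087),.23,3.3)"
```

```text
[ 0.5826 -0.187   0.2538] 1.0043530293178324
blue [310. 224.] w [ 0.5837 -0.1865] size [0.0225 0.0382] long axis deg 98.7 an [ 0.005  -0.2233] tote [0.0683 0.0428]
blue [ 72. 247.] w [ 0.4046 -0.2296] size [0.0102 0.0854] long axis deg 99.3 an [-0.1763 -0.2559] tote [-0.115   0.0252]
blue [245. 210.] w [ 0.5353 -0.1822] size [0.2213 0.136 ] long axis deg 7.6 an [-0.043  -0.2161] tote [0.021  0.0539]
blue [254. 126.] w [ 0.5354 -0.1221] size [0.0726 0.0087] long axis deg 7.6 an [-0.0394 -0.1562] tote [0.0295 0.1134]
target [0.5607 0.123  0.23  ] x 0.6234 y 0.0358 z 0.0578 roll 0.0260 | yaw now 7.97
```

Cartridge 1 stands at tote (0.068, 0.043). Now the +87 one.

Call:
{"api": "servo_tool", "payload": {
  "targets": [
    {"hand": -1, "x": 0.623, "y": 0.036, "z": 0.02, "roll": 0.026},
    {"hand": -1, "x": 0.623, "y": 0.036, "z": 0.02, "roll": 0.026},
    {"hand": -1, "x": 0.623, "y": 0.036, "z": 0.02, "roll": 0.026},
    {"hand": -1, "x": 0.623, "y": 0.036, "z": 0.02, "roll": 0.026},
    {"hand": -1, "x": 0.623, "y": 0.036, "z": 0.02, "roll": 0.026},
    {"hand": -1, "x": 0.623, "y": 0.036, "z": 0.02, "roll": 0.026},
    {"hand": -1, "x": 0.623, "y": 0.036, "z": 0.03, "roll": 0.026},
    {"hand": -1, "x": 0.623, "y": 0.036, "z": 0.058, "roll": 0.026},
    {"hand": -1, "x": 0.623, "y": 0.036, "z": 0.058, "roll": 0.026},
    {"hand": -1, "x": 0.623, "y": 0.036, "z": 0.058, "roll": 0.026}
  ]
}}

```text
time: 9.45
tool_pos: [0.5551, 0.1254, 0.2191]
tcp_rot: [-2.153, -2.287, 0.003]
wrist_force: [0.3, -0.6, -0.0]
width: 1.002
grip_force: 0.0
```

```bash
python3 look.py; python3 -c "
from g import *
mv(an(0,.087),.121,3.3)"
```

```text
[0.5551 0.1254 0.2191] 1.001681442357366
blue [320. 270.] w [0.5607 0.1254] size [0.0225 0.033 ] long axis deg 95.0 an [0.0002 0.0895] tote [0.0891 0.355 ]
blue [626. 206.] w [0.7187 0.1703] size [0.0144 0.0182] long axis deg 107.2 an [0.1605 0.1251] tote [0.2518 0.3773]
green [211. 284.] w [0.4765 0.0631] size [0.0517 0.0127] long axis deg 5.0 an [-0.0875  0.0321] tote [-0.003  0.305]
target [0.5607 0.123  0.121 ] x -0.0032 y 0.0095 z 0.1979 roll 0.0004 | yaw now 3.37
```

Call:
{"api": "servo_tool", "payload": {
  "grip_force": 80,
  "targets": [
    {"hand": -1, "x": -0.004, "y": 0.01, "z": 0.03, "roll": 0},
    {"hand": -1, "x": -0.004, "y": 0.01, "z": 0.1, "roll": 0},
    {"hand": -1, "x": -0.004, "y": 0.01, "z": 0.17, "roll": 0},
    {"hand": -1, "x": -0.004, "y": 0.01, "z": 0.195, "roll": 0},
    {"hand": 1, "x": -0.004, "y": 0.01, "z": 0.195, "roll": 0},
    {"hand": 1, "x": -0.004, "y": 0.01, "z": 0.195, "roll": 0},
    {"hand": 1, "x": -0.004, "y": 0.01, "z": 0.195, "roll": 0},
    {"hand": 1, "x": -0.004, "y": 0.01, "z": 0.195, "roll": 0},
    {"hand": 1, "x": -0.004, "y": 0.01, "z": 0.195, "roll": 0},
    {"hand": 1, "x": -0.004, "y": 0.01, "z": 0.195, "roll": 0}
  ]
}}

```text
time: 10.33
tool_pos: [0.5627, 0.1229, 0.1256]
tcp_rot: [2.155, 2.283, 0.004]
wrist_force: [-1.4, -1.5, 6.4]
width: 0.343
grip_force: 78.0
```

Call:
{"api": "servo_tool", "payload": {
  "targets": [
    {"hand": 1, "x": 0, "y": 0, "z": -0.01, "roll": 0},
    {"hand": 1, "x": 0, "y": 0, "z": -0.02, "roll": 0},
    {"hand": 1, "x": 0, "y": 0, "z": -0.03, "roll": 0},
    {"hand": 1, "x": 0, "y": 0, "z": -0.06, "roll": 0},
    {"hand": 1, "x": 0, "y": 0, "z": -0.12, "roll": 0},
    {"hand": 1, "x": 0, "y": 0, "z": -0.19, "roll": 0},
    {"hand": 1, "x": 0, "y": 0, "z": -0.26, "roll": 0},
    {"hand": 1, "x": 0, "y": 0, "z": -0.3, "roll": 0},
    {"hand": 1, "x": 0, "y": 0, "z": -0.34, "roll": 0},
    {"hand": 1, "x": 0, "y": 0, "z": -0.34, "roll": 0}
  ]
}}

```text
time: 11.17
tool_pos: [0.5638, 0.1234, 0.2999]
tcp_rot: [2.152, 2.28, 0.013]
wrist_force: [1.0, 0.5, 0.4]
width: 0.345
grip_force: 80.9
```

```bash
python3 -c "
from g import *
mv(to(.066,-.05),.29,8.0)"
```

```text
target [ 0.5943 -0.2788  0.29  ] x -0.8066 y 0.0143 z 0.0188 roll -0.0261 | yaw now 3.31
```

Call:
{"api": "servo_tool", "payload": {
  "targets": [
    {"hand": 1, "x": -0.807, "y": 0.0143, "z": 0.018, "roll": -0.026},
    {"hand": 1, "x": -0.807, "y": 0.0143, "z": 0.018, "roll": -0.026},
    {"hand": 1, "x": -0.807, "y": 0.0143, "z": 0.018, "roll": -0.026},
    {"hand": 1, "x": -0.807, "y": 0.0143, "z": 0.018, "roll": -0.026},
    {"hand": 1, "x": -0.807, "y": 0.0143, "z": 0.018, "roll": -0.026},
    {"hand": 1, "x": -0.807, "y": 0.0143, "z": 0.018, "roll": -0.026},
    {"hand": 1, "x": -0.807, "y": 0.0143, "z": 0.018, "roll": -0.026},
    {"hand": 1, "x": -0.807, "y": 0.0143, "z": 0.018, "roll": -0.026},
    {"hand": 1, "x": -0.807, "y": 0.0143, "z": 0.018, "roll": -0.026},
    {"hand": 1, "x": -0.807, "y": 0.0143, "z": 0.018, "roll": -0.026}
  ]
}}

```text
time: 12.0
tool_pos: [0.5906, -0.283, 0.2823]
tcp_rot: [-2.063, -2.368, 0.002]
wrist_force: [0.3, -0.1, -1.4]
width: 0.342
grip_force: 80.9
```

Call:
{"api": "servo_tool", "payload": {
  "targets": [
    {"hand": 1, "x": 0, "y": 0, "z": 0, "roll": 0},
    {"hand": 1, "x": 0, "y": 0, "z": 0, "roll": 0}
  ]
}}

```text
time: 12.17
tool_pos: [0.5907, -0.2809, 0.282]
tcp_rot: [-2.063, -2.365, 0.0]
wrist_force: [0.3, 0.0, -1.5]
width: 0.338
grip_force: 80.9
```

```bash
python3 look.py .108 .05 pics/w5.png; python3 -c "
from g import *
mv(to(.066,-.05),.0705,8.0)"
```

```text
[ 0.5907 -0.2809  0.282 ] 0.33761781419703957
blue [138. 247.] w [ 0.4521 -0.3266] size [0.0815 0.1731] long axis deg 149.6 an [-0.1345 -0.3555] tote [-0.0816 -0.0775]
blue [237. 123.] w [ 0.5263 -0.2161] size [0.1913 0.2505] long axis deg 6.8 an [-0.054  -0.2494] tote [0.0073 0.0216]
target [ 0.5943 -0.2788  0.0705] x -0.0005 y 0.0077 z 0.4237 roll -0.0006 | yaw now 7.90
```

View pics/w5.png

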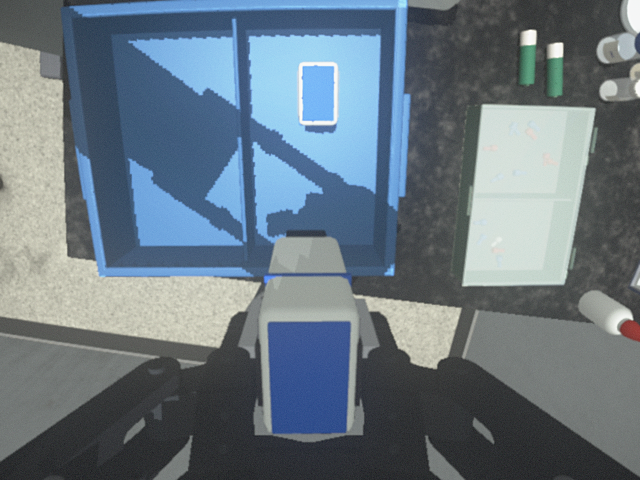

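Cartridge 1 stands at (318,95) in the back half, and the held cartridge is upright and clear of it. Lowering.

Call:
{"api": "servo_tool", "payload": {
  "targets": [
    {"hand": 1, "x": -0.001, "y": 0.008, "z": 0.08, "roll": 0},
    {"hand": 1, "x": -0.001, "y": 0.008, "z": 0.16, "roll": 0},
    {"hand": 1, "x": -0.001, "y": 0.008, "z": 0.24, "roll": 0},
    {"hand": 1, "x": -0.001, "y": 0.008, "z": 0.32, "roll": 0},
    {"hand": 1, "x": -0.001, "y": 0.008, "z": 0.38, "roll": 0},
    {"hand": 1, "x": -0.001, "y": 0.008, "z": 0.41, "roll": 0},
    {"hand": 1, "x": -0.001, "y": 0.008, "z": 0.422, "roll": 0},
    {"hand": 1, "x": -0.001, "y": 0.008, "z": 0.422, "roll": 0}
  ]
}}

```text
time: 12.88
tool_pos: [0.5943, -0.2769, 0.071]
tcp_rot: [-2.056, -2.369, 0.001]
wrist_force: [0.4, 0.2, -1.4]
width: 0.34
grip_force: 81.2
```

Call:
{"api": "servo_tool", "payload": {
  "targets": [
    {"hand": 1, "x": 0, "y": 0, "z": 0.003, "roll": 0},
    {"hand": 1, "x": 0, "y": 0, "z": 0.005, "roll": 0},
    {"hand": 0, "x": 0, "y": 0, "z": 0.005, "roll": 0},
    {"hand": -0.2, "x": 0, "y": 0, "z": 0.003, "roll": 0},
    {"hand": -0.4, "x": 0, "y": 0, "z": 0.003, "roll": 0},
    {"hand": -0.4, "x": 0, "y": 0, "z": 0.003, "roll": 0}
  ]
}}

```text
time: 13.38
tool_pos: [0.5964, -0.2799, 0.0723]
tcp_rot: [2.06, 2.369, 0.001]
wrist_force: [0.0, -0.2, -0.4]
width: 0.701
grip_force: 0.0
```

Call:
{"api": "servo_tool", "payload": {
  "targets": [
    {"hand": -0.4, "x": 0, "y": 0, "z": -0.06, "roll": 0},
    {"hand": -0.4, "x": 0, "y": 0, "z": -0.14, "roll": 0},
    {"hand": -0.4, "x": 0, "y": 0, "z": -0.22, "roll": 0},
    {"hand": -0.4, "x": 0, "y": 0, "z": -0.3, "roll": 0},
    {"hand": -0.4, "x": 0, "y": 0, "z": -0.36, "roll": 0},
    {"hand": -0.4, "x": 0, "y": 0, "z": -0.36, "roll": 0}
  ]
}}

```text
time: 13.88
tool_pos: [0.5998, -0.2818, 0.2618]
tcp_rot: [2.052, 2.359, 0.006]
wrist_force: [1.8, 0.2, 1.1]
width: 0.698
grip_force: 0.0
```

```bash
python3 look.py .108 .05; cat > ribs.py <<'E'
from look import *
for n,roi in(('top',(225,265,354,330)),('side',(205,225,310,320))):
    im=read_camera(n);C=cam(n)
    for c,r,a in blobs(im,'green',roi):
        w=onz(C,[r[0]],.05)[0];print(n,a,np.round(r[1],1),w[:2])
E
python3 ribs.py;python3 -c "
from g import *
mv([.45,-.06],.22,93.3)"
```

```text
[ 0.5998 -0.2818  0.2618] 0.6978751525674932
blue [307. 216.] w [ 0.6    -0.2788] size [0.0223 0.0382] long axis deg 98.6 an [ 0.016  -0.3164] tote [ 0.0717 -0.0508]
blue [117. 249.] w [ 0.4562 -0.3242] size [0.084  0.1784] long axis deg 150.3 an [-0.1303 -0.3534] tote [-0.0772 -0.0757]
blue [221. 128.] w [ 0.5305 -0.2228] size [0.2439 0.1813] long axis deg 6.9 an [-0.0502 -0.2564] tote [0.0106 0.0144]
top 92.0 [23.  4.] [ 0.4712 -0.0606]
top 100.0 [23.2  5.3] [ 0.4726 -0.0041]
top 118.0 [24.3  5.9] [0.475  0.0599]
side 175.5 [ 8.4 24.7] [ 0.4703 -0.0646]
side 85.5 [ 4.7 23.6] [ 0.4721 -0.0037]
side 88.5 [ 6.7 22.8] [0.4739 0.058 ]
target [ 0.45 -0.06  0.22] x 0.4756 y -0.2278 z 0.0631 roll -0.4741 | yaw now 7.97
```

Both cartridges stand in the back half. Now to hover over the catch tray with the tool turned.

Call:
{"api": "servo_tool", "payload": {
  "targets": [
    {"hand": -0.4, "x": 0.47, "y": -0.22, "z": 0.06, "roll": -0.474},
    {"hand": -0.4, "x": 0.47, "y": -0.22, "z": 0.06, "roll": -0.474},
    {"hand": -0.4, "x": 0.47, "y": -0.22, "z": 0.06, "roll": -0.474},
    {"hand": -0.4, "x": 0.47, "y": -0.22, "z": 0.06, "roll": -0.474},
    {"hand": -0.4, "x": 0.47, "y": -0.22, "z": 0.06, "roll": -0.474},
    {"hand": -0.4, "x": 0.47, "y": -0.22, "z": 0.06, "roll": -0.474},
    {"hand": -0.4, "x": 0.47, "y": -0.22, "z": 0.06, "roll": -0.474},
    {"hand": -0.4, "x": 0.47, "y": -0.22, "z": 0.06, "roll": -0.474},
    {"hand": -0.4, "x": 0.47, "y": -0.22, "z": 0.06, "roll": -0.474},
    {"hand": -0.4, "x": 0.47, "y": -0.22, "z": 0.06, "roll": -0.474}
  ]
}}

```text
time: 14.87
tool_pos: [0.4522, -0.0613, 0.2188]
tcp_rot: [-0.273, -3.125, -0.001]
wrist_force: [0.8, 0.1, 0.5]
width: 0.704
grip_force: 0.0
```

Call:
{"api": "servo_tool", "payload": {
  "targets": [
    {"hand": -0.4, "x": 0, "y": 0, "z": 0, "roll": -0.08},
    {"hand": -0.4, "x": 0, "y": 0, "z": 0, "roll": -0.08},
    {"hand": -0.4, "x": 0, "y": 0, "z": 0, "roll": -0.08},
    {"hand": -0.4, "x": 0, "y": 0, "z": 0, "roll": -0.08}
  ]
}}

```text
time: 15.2
tool_pos: [0.4529, -0.0619, 0.2194]
tcp_rot: [0.104, -3.136, -0.001]
wrist_force: [0.6, -0.1, 0.5]
width: 0.696
grip_force: 0.0
```

```bash
python3 look.py .108 .05 pics/w6.png;python3 -c "
from g import *
mv([.471,-.062],.15,93.3)"
```

```text
[ 0.4529 -0.0619  0.2194] 0.6960470518512514
blue [112. 197.] w [ 0.4328 -0.1917] size [0.1431 0.1333] long axis deg 92.2 an [-0.1459 -0.2197] tote [-0.0818  0.0588]
target [ 0.471 -0.062  0.15 ] x -0.0359 y -0.0025 z 0.1394 roll 0.0028 | yaw now 93.80
```

View pics/w6.png

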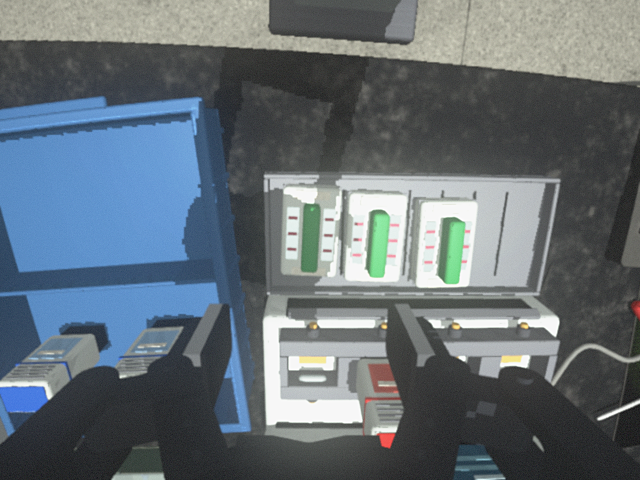

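The wrist view shows three cassettes in the tray, with ribs at (311,237), (378,243) and (453,250). The fourth tray place is empty. Both cartridges stand in the tote. I'm widening the green mask.

```bash
sed -i 's/green=\[((50,120,60),(75/green=[((50,110,30),(88/' h.py; python3 - <<'E'
from g import *
im=cv2.imread('pics/w6.png')[:,:,::-1].copy();s=bot.read_state();C=cam('wrist',s)
for c,r,a in blobs(im,'green',(240,170,560,300),150):
    b=cv2.boxPoints(r);w=onz(C,b,.05)[:,:2]
    print(a,np.round(r[0]),'centre',w.mean(0),np.linalg.norm(w[1]-w[0]),np.linalg.norm(w[2]-w[1]),np.degrees(np.arctan2(*(w[1]-w[0])[::-1]))%90)
E
```

```text
371.0 [456. 252.] centre [0.474 0.061] 0.053019018428199255 0.010676319725050001 1.909214535839567
```

```bash
python3 - <<'E'
from g import *
im=cv2.imread('pics/w6.png');h=cv2.cvtColor(im,cv2.COLOR_BGR2HSV)
print(h[237,311],h[250,311],h[243,378],h[250,378],h[250,453],h[265,453])
E
```

```text
[ 66  82 134] [ 67  85 138] [ 67 104 231] [ 67 104 230] [ 67 106 230] [ 67 112 226]
```

```bash
sed -i 's/((50,110,30),(88/((55,60,40),(80/' h.py; cat > rib.py <<'E'
from g import *
def rib(z=.05,roi=(0,0,640,480),save=None,im=None):
    s=bot.read_state()
    if im is None: im=read_camera('wrist')
    C=cam('wrist',s)
    if save: cv2.imwrite(save,im[:,:,::-1])
    for c,r,a in blobs(im,'green',roi,150):
        w=onz(C,cv2.boxPoints(r),z)[:,:2];e=(w[1]-w[0],w[2]-w[1]);l=[np.linalg.norm(v) for v in e];v=e[int(l[1]>l[0])]
        print(a,np.round(r[0]),'centre',w.mean(0),np.array(l),'axis %.1f'%((np.degrees(np.arctan2(v[1],v[0]))+90)%180-90))
if __name__=='__main__': rib(float(sys.argv[1]) if len(sys.argv)>1 else .05)
E
python3 -c "
from rib import *
rib(im=cv2.imread('pics/w6.png')[:,:,::-1].copy())"
```

```text
998.5 [452. 251.] centre [0.4728 0.0578] [0.0565 0.0175] axis 2.1
1011.0 [378. 244.] centre [ 0.4709 -0.0041] [0.0571 0.0144] axis 0.3
962.5 [310. 238.] centre [ 0.4694 -0.06  ] [0.057  0.0125] axis 0.3
```

```bash
python3 -c "
from g import *
mv([.4705,-.061],.033,90.6)"
```

```text
target [ 0.4705 -0.061   0.033 ] x -0.0357 y -0.0006 z 0.3734 roll 0.0178 | yaw now 93.80
```

Call:
{"api": "servo_tool", "payload": {
  "grip_force": 60,
  "targets": [
    {"hand": 0, "x": -0.036, "y": -0.0006, "z": 0.07, "roll": 0.018},
    {"hand": 0, "x": -0.036, "y": -0.0006, "z": 0.15, "roll": 0.018},
    {"hand": 0, "x": -0.036, "y": -0.0006, "z": 0.23, "roll": 0.018},
    {"hand": 0, "x": -0.036, "y": -0.0006, "z": 0.31, "roll": 0.018},
    {"hand": 0, "x": -0.036, "y": -0.0006, "z": 0.36, "roll": 0.018},
    {"hand": 0, "x": -0.036, "y": -0.0006, "z": 0.373, "roll": 0.018},
    {"hand": 1, "x": -0.036, "y": -0.0006, "z": 0.373, "roll": 0.018},
    {"hand": 1, "x": -0.036, "y": -0.0006, "z": 0.373, "roll": 0.018},
    {"hand": 1, "x": -0.036, "y": -0.0006, "z": 0.373, "roll": 0.018},
    {"hand": 1, "x": -0.036, "y": -0.0006, "z": 0.373, "roll": 0.018}
  ]
}}

```text
time: 16.08
tool_pos: [0.4743, -0.0616, 0.0371]
tcp_rot: [-0.02, 3.137, -0.001]
wrist_force: [1.0, 0.3, -1.1]
width: 0.143
grip_force: 60.5
```

Call:
{"api": "servo_tool", "payload": {
  "targets": [
    {"hand": 1, "x": 0, "y": 0, "z": -0.03, "roll": 0},
    {"hand": 1, "x": 0, "y": 0, "z": -0.08, "roll": 0},
    {"hand": 1, "x": 0, "y": 0, "z": -0.16, "roll": 0},
    {"hand": 1, "x": 0, "y": 0, "z": -0.24, "roll": 0},
    {"hand": 1, "x": 0, "y": 0, "z": -0.26, "roll": 0},
    {"hand": 1, "x": 0, "y": 0, "z": -0.26, "roll": 0}
  ]
}}

```text
time: 16.58
tool_pos: [0.4765, -0.0619, 0.1712]
tcp_rot: [-0.02, 3.129, -0.004]
wrist_force: [0.3, -1.0, -1.4]
width: 0.147
grip_force: 60.6
```

```bash
python3 -c "
from rib import *
rib()
mv(to(-.066,-.068),.16,97)"
```

```text
4695.0 [308. 322.] centre [ 0.5494 -0.0617] [0.1199 0.027 ] axis -0.2
1620.5 [482. 229.] centre [0.4726 0.0569] [0.0563 0.0188] axis 3.0
1459.5 [396. 225.] centre [ 0.4706 -0.0036] [0.0558 0.0141] axis 2.5
target [ 0.4661 -0.315   0.16  ] x 0.0230 y -0.5067 z 0.0165 roll -0.0347 | yaw now 90.75
```

Call:
{"api": "servo_tool", "payload": {
  "targets": [
    {"hand": 1, "x": 0.023, "y": -0.507, "z": 0.01, "roll": -0.035},
    {"hand": 1, "x": 0.023, "y": -0.507, "z": 0.01, "roll": -0.035},
    {"hand": 1, "x": 0.023, "y": -0.507, "z": 0.01, "roll": -0.035},
    {"hand": 1, "x": 0.023, "y": -0.507, "z": 0.01, "roll": -0.035},
    {"hand": 1, "x": 0.023, "y": -0.507, "z": 0.01, "roll": -0.035},
    {"hand": 1, "x": 0.023, "y": -0.507, "z": 0.01, "roll": -0.035},
    {"hand": 1, "x": 0.023, "y": -0.507, "z": 0.01, "roll": -0.035},
    {"hand": 1, "x": 0.023, "y": -0.507, "z": 0.01, "roll": -0.035},
    {"hand": 1, "x": 0.023, "y": -0.507, "z": 0.01, "roll": -0.035}
  ]
}}

```text
time: 17.38
tool_pos: [0.4626, -0.3138, 0.1575]
tcp_rot: [0.191, -3.133, -0.005]
wrist_force: [-0.3, 0.6, -1.0]
width: 0.141
grip_force: 60.5
```

```bash
python3 -c "
from rib import *
rib(save='pics/w7.png')
mv(to(-.066,-.068),.04,97)"
```

```text
4647.5 [308. 326.] centre [ 0.5272 -0.3063] [0.025  0.1073] axis 7.8
target [ 0.4661 -0.315   0.04  ] x -0.0065 y -0.0053 z 0.2358 roll 0.0003 | yaw now 97.05
```

View pics/w7.png

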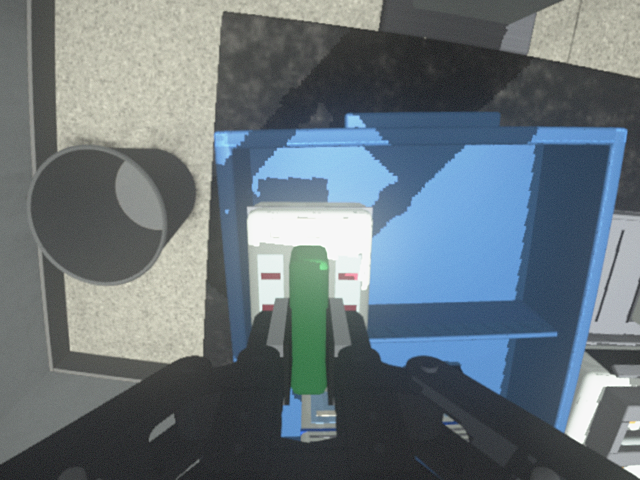

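The cassette is held level, over the right corner of the front half, inside the walls and divider. Lowering.

Call:
{"api": "servo_tool", "payload": {
  "targets": [
    {"hand": 1, "x": -0.008, "y": -0.003, "z": 0.06, "roll": 0},
    {"hand": 1, "x": -0.008, "y": -0.003, "z": 0.12, "roll": 0},
    {"hand": 1, "x": -0.008, "y": -0.003, "z": 0.18, "roll": 0},
    {"hand": 1, "x": -0.008, "y": -0.003, "z": 0.22, "roll": 0},
    {"hand": 1, "x": -0.008, "y": -0.003, "z": 0.236, "roll": 0},
    {"hand": 1, "x": -0.008, "y": -0.003, "z": 0.238, "roll": 0},
    {"hand": 0, "x": -0.008, "y": -0.003, "z": 0.238, "roll": 0},
    {"hand": 0, "x": -0.008, "y": -0.003, "z": 0.238, "roll": 0},
    {"hand": 0, "x": -0.008, "y": -0.003, "z": 0.238, "roll": 0}
  ]
}}

```text
time: 18.18
tool_pos: [0.4699, -0.3166, 0.0431]
tcp_rot: [-0.194, 3.132, -0.004]
wrist_force: [0.5, -0.1, 0.1]
width: 0.499
grip_force: 0.0
```

Call:
{"api": "servo_tool", "payload": {
  "targets": [
    {"hand": 0, "x": 0, "y": 0, "z": -0.08, "roll": 0},
    {"hand": 0, "x": 0, "y": 0, "z": -0.16, "roll": 0},
    {"hand": 0, "x": 0, "y": 0, "z": -0.24, "roll": 0},
    {"hand": 0, "x": 0, "y": 0, "z": -0.3, "roll": 0},
    {"hand": 0, "x": 0, "y": 0, "z": -0.3, "roll": 0}
  ]
}}

```text
time: 18.6
tool_pos: [0.4731, -0.3195, 0.2018]
tcp_rot: [-0.192, 3.122, -0.018]
wrist_force: [0.3, -1.3, 1.1]
width: 0.497
grip_force: 0.0
```

```bash
python3 -c "
from rib import *
rib()
mv([.455,-.004],.2,92.5)"; python3 ribs.py
```

```text
1166.5 [320. 210.] centre [ 0.464  -0.3146] [0.0124 0.0559] axis 7.9
target [ 0.455 -0.004  0.2  ] x -0.0441 y 0.6282 z -0.0089 roll 0.0253 | yaw now 97.05
top 129.0 [ 6. 25.] [ 0.4726 -0.0039]
top 125.5 [24.  6.] [0.475  0.0595]
side 190.0 [ 9.  24.7] [ 0.4717 -0.0082]
side 181.0 [ 9.1 24. ] [0.4736 0.0548]
```

Call:
{"api": "servo_tool", "payload": {
  "targets": [
    {"hand": 0, "x": -0.01, "y": 0.628, "z": 0, "roll": 0.025},
    {"hand": 0, "x": -0.01, "y": 0.628, "z": 0, "roll": 0.025},
    {"hand": 0, "x": -0.01, "y": 0.628, "z": 0, "roll": 0.025},
    {"hand": 0, "x": -0.01, "y": 0.628, "z": 0, "roll": 0.025},
    {"hand": 0, "x": -0.01, "y": 0.628, "z": 0, "roll": 0.025},
    {"hand": 0, "x": -0.01, "y": 0.628, "z": 0, "roll": 0.025},
    {"hand": 0, "x": -0.01, "y": 0.628, "z": 0, "roll": 0.025},
    {"hand": 0, "x": -0.01, "y": 0.628, "z": 0, "roll": 0.025},
    {"hand": 0, "x": -0.044, "y": 0.628, "z": 0, "roll": 0.025},
    {"hand": 0, "x": -0.044, "y": 0.628, "z": 0, "roll": 0.025}
  ]
}}

```text
time: 19.58
tool_pos: [0.4516, 0.0002, 0.1894]
tcp_rot: [0.075, -3.14, -0.0]
wrist_force: [-0.2, -1.2, 0.3]
width: 0.503
grip_force: 0.0
```

```bash
python3 -c "
from rib import *
rib()
mv([.4705,-.004],.03,91.5)"
```

```text
1257.0 [387. 257.] centre [0.4717 0.0591] [0.0569 0.0146] axis 4.0
1177.5 [304. 251.] centre [ 0.4699 -0.003 ] [0.0122 0.0576] axis 2.9
target [ 0.4705 -0.004   0.03  ] x -0.0398 y -0.0085 z 0.3186 roll 0.0066 | yaw now 92.68
```

Call:
{"api": "servo_tool", "payload": {
  "grip_force": 60,
  "targets": [
    {"hand": 0, "x": -0.036, "y": -0.006, "z": 0.08, "roll": 0},
    {"hand": 0, "x": -0.036, "y": -0.006, "z": 0.16, "roll": 0},
    {"hand": 0, "x": -0.036, "y": -0.006, "z": 0.24, "roll": 0},
    {"hand": 0, "x": -0.036, "y": -0.006, "z": 0.29, "roll": 0},
    {"hand": 0, "x": -0.036, "y": -0.006, "z": 0.315, "roll": 0},
    {"hand": 0, "x": -0.036, "y": -0.006, "z": 0.32, "roll": 0},
    {"hand": 1, "x": -0.036, "y": -0.006, "z": 0.32, "roll": 0},
    {"hand": 1, "x": -0.036, "y": -0.006, "z": 0.32, "roll": 0},
    {"hand": 1, "x": -0.036, "y": -0.006, "z": 0.32, "roll": 0},
    {"hand": 1, "x": -0.036, "y": -0.006, "z": 0.32, "roll": 0}
  ]
}}

```text
time: 20.47
tool_pos: [0.4707, -0.0039, 0.0322]
tcp_rot: [-0.07, 3.138, -0.0]
wrist_force: [0.1, 0.5, -0.7]
width: 0.147
grip_force: 60.9
```

Call:
{"api": "servo_tool", "payload": {
  "targets": [
    {"hand": 1, "x": 0, "y": 0, "z": -0.03, "roll": 0},
    {"hand": 1, "x": 0, "y": 0, "z": -0.08, "roll": 0},
    {"hand": 1, "x": 0, "y": 0, "z": -0.16, "roll": 0},
    {"hand": 1, "x": 0, "y": 0, "z": -0.24, "roll": 0},
    {"hand": 1, "x": 0, "y": 0, "z": -0.28, "roll": 0},
    {"hand": 1, "x": 0, "y": 0, "z": -0.28, "roll": 0}
  ]
}}

```text
time: 20.97
tool_pos: [0.4744, -0.0039, 0.1784]
tcp_rot: [-0.07, 3.127, -0.002]
wrist_force: [1.1, 0.1, -1.3]
width: 0.147
grip_force: 61.0
```

```bash
python3 -c "
from rib import *
rib()
mv(to(-.062,0),.16,98)"
```

```text
5298.0 [308. 335.] centre [ 0.5632 -0.0005] [0.0279 0.1327] axis 3.5
1318.0 [400. 230.] centre [0.4725 0.0599] [0.0557 0.0135] axis 3.4
target [ 0.4606 -0.2472  0.16  ] x 0.0459 y -0.4850 z 0.0308 roll -0.0302 | yaw now 92.57
```

Call:
{"api": "servo_tool", "payload": {
  "targets": [
    {"hand": 1, "x": 0.046, "y": -0.485, "z": 0, "roll": -0.03},
    {"hand": 1, "x": 0.046, "y": -0.485, "z": 0, "roll": -0.03},
    {"hand": 1, "x": 0.046, "y": -0.485, "z": 0, "roll": -0.03},
    {"hand": 1, "x": 0.046, "y": -0.485, "z": 0, "roll": -0.03},
    {"hand": 1, "x": 0.046, "y": -0.485, "z": 0, "roll": -0.03},
    {"hand": 1, "x": 0.046, "y": -0.485, "z": 0.03, "roll": -0.03},
    {"hand": 1, "x": 0.046, "y": -0.485, "z": 0.03, "roll": -0.03},
    {"hand": 1, "x": 0.046, "y": -0.485, "z": 0.03, "roll": -0.03}
  ]
}}

```text
time: 21.68
tool_pos: [0.4552, -0.2478, 0.1531]
tcp_rot: [0.212, -3.13, -0.005]
wrist_force: [-0.7, 1.2, -0.7]
width: 0.148
grip_force: 61.0
```

```bash
python3 -c "
from rib import *
rib()
mv(to(-.064,0),.035,98)"
```

```text
4816.0 [308. 338.] centre [ 0.5272 -0.238 ] [0.0254 0.112 ] axis 8.7
1983.0 [208. 240.] centre [ 0.4627 -0.3117] [0.0163 0.0571] axis 8.1
target [ 0.4586 -0.2474  0.035 ] x -0.0062 y -0.0029 z 0.2375 roll -0.0009 | yaw now 97.84
```

Call:
{"api": "servo_tool", "payload": {
  "targets": [
    {"hand": 1, "x": -0.004, "y": 0, "z": 0.06, "roll": 0},
    {"hand": 1, "x": -0.004, "y": 0, "z": 0.12, "roll": 0},
    {"hand": 1, "x": -0.004, "y": 0, "z": 0.18, "roll": 0},
    {"hand": 1, "x": -0.004, "y": 0, "z": 0.22, "roll": 0},
    {"hand": 1, "x": -0.004, "y": 0, "z": 0.236, "roll": 0},
    {"hand": 1, "x": -0.004, "y": 0, "z": 0.238, "roll": 0},
    {"hand": 0, "x": -0.004, "y": 0, "z": 0.238, "roll": 0},
    {"hand": 0, "x": -0.004, "y": 0, "z": 0.238, "roll": 0},
    {"hand": 0, "x": -0.004, "y": 0, "z": 0.238, "roll": 0}
  ]
}}

```text
time: 22.48
tool_pos: [0.4612, -0.2474, 0.039]
tcp_rot: [-0.218, 3.131, -0.004]
wrist_force: [0.8, -0.1, -0.1]
width: 0.499
grip_force: 0.0
```

Call:
{"api": "servo_tool", "payload": {
  "targets": [
    {"hand": 0, "x": 0, "y": 0, "z": -0.08, "roll": 0},
    {"hand": 0, "x": 0, "y": 0, "z": -0.16, "roll": 0},
    {"hand": 0, "x": 0, "y": 0, "z": -0.24, "roll": 0},
    {"hand": 0, "x": 0, "y": 0, "z": -0.3, "roll": 0},
    {"hand": 0, "x": 0, "y": 0, "z": -0.3, "roll": 0}
  ]
}}

```text
time: 22.9
tool_pos: [0.4646, -0.2498, 0.1972]
tcp_rot: [-0.217, 3.12, -0.016]
wrist_force: [-0.4, -0.8, 1.0]
width: 0.498
grip_force: 0.0
```

```bash
python3 -c "
from rib import *
rib()
mv([.455,.059],.2,93.5)"; python3 ribs.py
```

```text
1178.5 [318. 216.] centre [ 0.4599 -0.2458] [0.0122 0.0556] axis 8.7
1440.0 [228. 209.] centre [ 0.4636 -0.3122] [0.0154 0.0562] axis 7.4
target [0.455 0.059 0.2  ] x -0.0693 y 0.6120 z -0.0167 roll 0.0247 | yaw now 97.95
top 124.5 [24.  6.] [0.475  0.0595]
```

Call:
{"api": "servo_tool", "payload": {
  "targets": [
    {"hand": 0, "x": -0.04, "y": 0.612, "z": 0, "roll": 0.025},
    {"hand": 0, "x": -0.04, "y": 0.612, "z": 0, "roll": 0.025},
    {"hand": 0, "x": -0.04, "y": 0.612, "z": 0, "roll": 0.025},
    {"hand": 0, "x": -0.04, "y": 0.612, "z": 0, "roll": 0.025},
    {"hand": 0, "x": -0.04, "y": 0.612, "z": 0, "roll": 0.025},
    {"hand": 0, "x": -0.04, "y": 0.612, "z": 0, "roll": 0.025},
    {"hand": 0, "x": -0.04, "y": 0.612, "z": 0, "roll": 0.025},
    {"hand": 0, "x": -0.069, "y": 0.612, "z": 0, "roll": 0.025},
    {"hand": 0, "x": -0.069, "y": 0.612, "z": 0, "roll": 0.025},
    {"hand": 0, "x": -0.069, "y": 0.612, "z": 0, "roll": 0.025}
  ]
}}

```text
time: 23.88
tool_pos: [0.45, 0.0619, 0.1852]
tcp_rot: [0.099, -3.137, 0.001]
wrist_force: [-1.0, -0.4, -0.1]
width: 0.501
grip_force: 0.0
```

```bash
python3 -c "
from rib import *
rib()
mv([.471,.059],.03,93)"
```

```text
1200.5 [306. 258.] centre [0.4717 0.0606] [0.0121 0.0581] axis 3.9
target [0.471 0.059 0.03 ] x -0.0428 y -0.0065 z 0.3104 roll 0.0030 | yaw now 93.54
```

Call:
{"api": "servo_tool", "payload": {
  "grip_force": 60,
  "targets": [
    {"hand": 0, "x": -0.04, "y": -0.004, "z": 0.08, "roll": 0},
    {"hand": 0, "x": -0.04, "y": -0.004, "z": 0.16, "roll": 0},
    {"hand": 0, "x": -0.04, "y": -0.004, "z": 0.24, "roll": 0},
    {"hand": 0, "x": -0.04, "y": -0.004, "z": 0.29, "roll": 0},
    {"hand": 0, "x": -0.04, "y": -0.004, "z": 0.306, "roll": 0},
    {"hand": 0, "x": -0.04, "y": -0.004, "z": 0.312, "roll": 0},
    {"hand": 1, "x": -0.04, "y": -0.004, "z": 0.312, "roll": 0},
    {"hand": 1, "x": -0.04, "y": -0.004, "z": 0.312, "roll": 0},
    {"hand": 1, "x": -0.04, "y": -0.004, "z": 0.312, "roll": 0},
    {"hand": 1, "x": -0.04, "y": -0.004, "z": 0.312, "roll": 0}
  ]
}}

```text
time: 24.77
tool_pos: [0.4732, 0.0604, 0.0329]
tcp_rot: [-0.095, 3.136, 0.0]
wrist_force: [-0.0, -1.2, 1.3]
width: 0.147
grip_force: 61.4
```

Call:
{"api": "servo_tool", "payload": {
  "targets": [
    {"hand": 1, "x": 0, "y": 0, "z": -0.03, "roll": 0},
    {"hand": 1, "x": 0, "y": 0, "z": -0.08, "roll": 0},
    {"hand": 1, "x": 0, "y": 0, "z": -0.16, "roll": 0},
    {"hand": 1, "x": 0, "y": 0, "z": -0.24, "roll": 0},
    {"hand": 1, "x": 0, "y": 0, "z": -0.28, "roll": 0},
    {"hand": 1, "x": 0, "y": 0, "z": -0.28, "roll": 0}
  ]
}}

```text
time: 25.27
tool_pos: [0.4761, 0.0608, 0.1786]
tcp_rot: [-0.095, 3.126, 0.001]
wrist_force: [-0.1, -0.1, -0.9]
width: 0.146
grip_force: 61.0
```

```bash
python3 -c "
from rib import *
rib()
mv(to(-.064,.066),.16,98)"
```

```text
5206.5 [308. 331.] centre [0.5613 0.0656] [0.0278 0.1299] axis 4.5
target [ 0.4494 -0.1821  0.16  ] x 0.0793 y -0.4817 z 0.0301 roll -0.0251 | yaw now 93.48
```

Call:
{"api": "servo_tool", "payload": {
  "targets": [
    {"hand": 1, "x": 0.076, "y": -0.482, "z": 0, "roll": -0.025},
    {"hand": 1, "x": 0.076, "y": -0.482, "z": 0, "roll": -0.025},
    {"hand": 1, "x": 0.076, "y": -0.482, "z": 0, "roll": -0.025},
    {"hand": 1, "x": 0.076, "y": -0.482, "z": 0, "roll": -0.025},
    {"hand": 1, "x": 0.076, "y": -0.482, "z": 0, "roll": -0.025},
    {"hand": 1, "x": 0.076, "y": -0.482, "z": 0.03, "roll": -0.025},
    {"hand": 1, "x": 0.076, "y": -0.482, "z": 0.03, "roll": -0.025},
    {"hand": 1, "x": 0.076, "y": -0.482, "z": 0.03, "roll": -0.025}
  ]
}}

```text
time: 25.98
tool_pos: [0.4456, -0.1835, 0.1534]
tcp_rot: [0.211, -3.13, -0.004]
wrist_force: [0.3, 0.2, -0.5]
width: 0.144
grip_force: 61.0
```

```bash
python3 -c "
from rib import *
rib()
mv(to(-.064,.066),.035,98)"
```

```text
4719.0 [308. 338.] centre [ 0.5174 -0.1738] [0.0255 0.1072] axis 8.7
1908.5 [214. 250.] centre [ 0.4589 -0.2436] [0.016  0.0568] axis 8.4
2278.0 [113. 242.] centre [ 0.4627 -0.3096] [0.0205 0.0558] axis 7.2
target [ 0.4494 -0.1821  0.035 ] x -0.0070 y -0.0008 z 0.2380 roll -0.0010 | yaw now 97.82
```

Call:
{"api": "servo_tool", "payload": {
  "targets": [
    {"hand": 1, "x": -0.006, "y": 0.001, "z": 0.06, "roll": 0},
    {"hand": 1, "x": -0.006, "y": 0.001, "z": 0.12, "roll": 0},
    {"hand": 1, "x": -0.006, "y": 0.001, "z": 0.18, "roll": 0},
    {"hand": 1, "x": -0.006, "y": 0.001, "z": 0.22, "roll": 0},
    {"hand": 1, "x": -0.006, "y": 0.001, "z": 0.236, "roll": 0},
    {"hand": 1, "x": -0.006, "y": 0.001, "z": 0.239, "roll": 0},
    {"hand": 0, "x": -0.006, "y": 0.001, "z": 0.239, "roll": 0},
    {"hand": 0, "x": -0.006, "y": 0.001, "z": 0.239, "roll": 0},
    {"hand": 0, "x": -0.006, "y": 0.001, "z": 0.239, "roll": 0}
  ]
}}

```text
time: 26.78
tool_pos: [0.4526, -0.1821, 0.0383]
tcp_rot: [-0.219, 3.131, -0.003]
wrist_force: [0.8, -0.4, -1.1]
width: 0.501
grip_force: 0.0
```

Call:
{"api": "servo_tool", "payload": {
  "targets": [
    {"hand": 0, "x": 0, "y": 0, "z": -0.08, "roll": 0},
    {"hand": 0, "x": 0, "y": 0, "z": -0.16, "roll": 0},
    {"hand": 0, "x": 0, "y": 0, "z": -0.24, "roll": 0},
    {"hand": 0, "x": 0, "y": 0, "z": -0.32, "roll": 0},
    {"hand": 0, "x": 0, "y": 0, "z": -0.4, "roll": 0},
    {"hand": 0, "x": 0, "y": 0.08, "z": -0.4, "roll": 0},
    {"hand": 0, "x": 0, "y": 0.16, "z": -0.4, "roll": 0},
    {"hand": 0, "x": 0, "y": 0.24, "z": -0.4, "roll": 0},
    {"hand": 0, "x": 0, "y": 0.32, "z": -0.4, "roll": 0},
    {"hand": 0, "x": 0, "y": 0.4, "z": -0.4, "roll": 0}
  ]
}}

```text
time: 27.62
tool_pos: [0.4232, 0.0179, 0.2384]
tcp_rot: [-0.216, 3.13, -0.0]
wrist_force: [1.1, -1.2, -0.3]
width: 0.5
grip_force: 0.0
```

Call:
{"api": "servo_tool", "payload": {
  "targets": [
    {"hand": 0, "x": 0, "y": 0.25, "z": 0, "roll": 0},
    {"hand": 0, "x": 0, "y": 0.25, "z": 0, "roll": 0},
    {"hand": 0, "x": 0, "y": 0.25, "z": 0, "roll": 0},
    {"hand": 0, "x": 0, "y": 0.25, "z": 0, "roll": 0},
    {"hand": 0, "x": 0, "y": 0.25, "z": 0, "roll": 0}
  ]
}}

```text
time: 28.03
tool_pos: [0.4057, 0.1426, 0.238]
tcp_rot: [-0.227, 3.13, 0.001]
wrist_force: [-0.2, -0.6, 0.2]
width: 0.497
grip_force: 0.0
```

```bash
python3 - <<'E'
import cv2,numpy as np
from workcell import read_camera
a=read_camera('top')[180:360,220:490,::-1];b=read_camera('side')[150:460,210:430,::-1]
o=np.zeros((600,800,3),np.uint8);o[:320,:480]=cv2.resize(a,(480,320));o[:451,480:800]=cv2.resize(b,(320,451))
cv2.imwrite('pics/end.png',o[:451])
E
python3 -c "
from lev import *
lev('')"
```

```text
top ((322.5, 186.0), (12.0, 7.0), 90.0) 72.0
side ((362.10272216796875, 213.9162139892578), (8.969619750976562, 19.33614730834961), 17.10272979736328) 92.5
tip an x,z 0.11855051891150843 -0.0749982992970046 0.18848242207639188 gap 0.0029997223823107406
```

View pics/end.png

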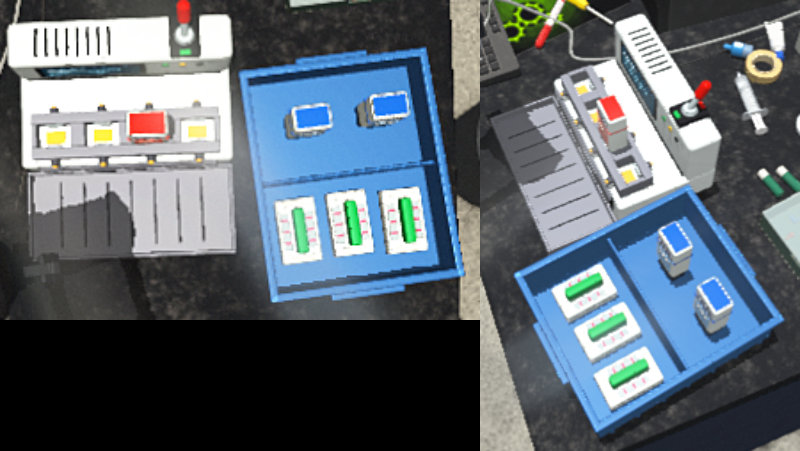

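The final views show two blue cartridges standing in the back half, three cassettes in the front half, an empty tray, the red cartridge still plugged in, and the lever leaning back. Handing in.

```bash
python3 -c "
from workcell import ticket
print(ticket.finish_job())"
```

```text
the job is handed in; nothing more can be done
None
```

The job is handed in, with no verdict returned: the analyser was switched off first, both blue cartridges are in the tote's back half, all three cassettes are in its front half, and the wash cartridge is still plugged in.

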